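# Put the loose capacitors back in their bins

## Task

Four loose electrolytic capacitors of different sizes stand on the bench mat among other parts. Put each one away in the red bin that already holds capacitors of its own size, setting it down upright on the floor of the bin rather than dropping it in, and leave the heat sink and the ferrite ring lying where they are.

Things in the scene. Friction and masses are not known exactly. Their poses are not given: they have to be found in the camera images.
- cap_51: loose electrolytic capacitor, a black upright cylinder with a grey stripe down its side, 51 mm in diameter and 62 mm tall (the widest: brown deck with two brass screw terminals on top, each 13 mm across, rising 6 mm above the can, 22 mm apart; 190 g). It stands on the bench mat, whose top is 2 mm above the work surface. Origin: centre of its underside; z up along its axis.
- cap_35: loose electrolytic capacitor, a black upright cylinder with a grey stripe down its side, 35 mm in diameter and 50 mm tall (the second widest: bare aluminium top with a scored cross; 75 g). It stands on the bench mat, whose top is 2 mm above the work surface. Origin: centre of its underside; z up along its axis.
- cap_25: loose electrolytic capacitor, a black upright cylinder with a grey stripe down its side, 25 mm in diameter and 40 mm tall (the third widest: bare aluminium top with a scored cross; 32 g). It stands on the bench mat, whose top is 2 mm above the work surface. Origin: centre of its underside; z up along its axis.
- cap_16: loose electrolytic capacitor, a black upright cylinder with a grey stripe down its side, 16 mm in diameter and 32 mm tall (the slimmest: bare aluminium top with a scored cross; 12 g). It stands on the bench mat, whose top is 2 mm above the work surface. Origin: centre of its underside; z up along its axis.
- bin_51: fixed red open-front bin holding one can with screw terminals, 51 mm wide, 62 tall, from x = 50 mm back. Origin: underside, below the middle of the free front part; +x to the rear, z up. Floor top 3 mm above origin. Inside: x -42 to 108, y -52 to 52 mm; walls 3 mm. Front lip 24 mm high; sides 62 mm high at the rear (x over 50), sloping to the lip, 42 mm at the origin.
- bin_35: fixed red open-front bin holding two cans, 35 mm wide, 50 tall, from x = 67 mm back. Origin: underside, below the middle of the free front part; +x to the rear, z up. Floor top 3 mm above origin. Inside: x -42 to 108, y -52 to 52 mm; walls 3 mm. Front lip 24 mm high; sides 62 mm high at the rear (x over 50), sloping to the lip, 42 mm at the origin.
- bin_25: fixed red open-front bin holding three cans in a row, 25 mm wide, 40 tall, from x = 78 mm back. Origin: underside, below the middle of the free front part; +x to the rear, z up. Floor top 3 mm above origin. Inside: x -42 to 108, y -52 to 52 mm; walls 3 mm. Front lip 24 mm high; sides 62 mm high at the rear (x over 50), sloping to the lip, 42 mm at the origin.
- bin_16: fixed red open-front bin holding five cans (a row of four, one before it), 16 mm wide, 32 tall, from x = 63 mm back. Origin: underside, below the middle of the free front part; +x to the rear, z up. Floor top 3 mm above origin. Inside: x -42 to 108, y -52 to 52 mm; walls 3 mm. Front lip 24 mm high; sides 62 mm high at the rear (x over 50), sloping to the lip, 42 mm at the origin.
- heat_sink: loose aluminium heat sink with upright fins, 50 x 40 x 24 mm (x, y, z), lying among the capacitors; it is to stay there. Origin: centre of its underside, z up.
- ferrite_ring: loose dark grey ferrite ring lying flat among the capacitors, 48 mm outside, 26 mm hole, 16 mm tall; it is to stay there. Origin: centre of its underside, z up.

How it is judged:
By the outcome, as a careful person would: the job done as asked, in the order asked, and still so for the second after the job is handed in, with the robot touching nothing.
It also fails if it takes over 96 s, if anything falls off the work surface, if the arm or the gripper's body presses on something with over 40 N, if the wrist force passes 120 N, or if a joint passes its speed limit or range.

## Robot

A 6-joint arm with a two-finger parallel gripper is mounted at the origin on the work surface. World frame = base frame: x ahead of the robot, y to its left, z up, the work surface at z = 0. Lengths are in m, angles in rad, forces in N, time in s.
With the tool pointing down it reaches from about 0.35 to 0.775 m from the base axis. Payload 7.3 kg.
Tool frame: the origin (TCP) lies at the centre of the arm's flange, where the gripper is bolted on; the fingertips stand 178 mm ahead of it and the grasp point (between the pads) lies 159 mm ahead of it; z points along the fingers, y is the line along which they close (so a half turn about z gives the same grasp; the last joint's range is limited). The gripper opens to 92 mm and grips with 3 to 60 N. Pads are 19 mm wide; open, the fingers measure 130 mm over their backs; the gripper's body (75 mm by 190 mm) begins 47 mm behind the grasp point.
Start: joints at [-1.464, 0.342, 1.524, -0, 1.275, -0.146], TCP at [0.131, -0.508, 0.405] pointing down, gripper open.
Joint ranges: [-2.53, 2.53], [-0.77, 2.02], [0.04, 2.7], [-1, 4.14], [0.28, 2.66], [-3.11, 3.11]. Speed limits (rad/s): [2.57, 2.57, 3.14, 3.14, 3.14, 3.14].

## Interface

Orientations are given as [roll, pitch, yaw] about the fixed x, y, z axes, in that order (R = Rz(yaw) Ry(pitch) Rx(roll)).
In Python, from cell import robot gives the robot as it stands.
- The arm moves only by the shell command python3 -m pendant FILE [OPENING] [FORCE], which reads ROWS from the file FILE. ROWS is a JSON list of rows, 1 to 8 of them, each an object with the fields d (a list: dx, dy, dz in m), rot (a list: a rotation vector rx, ry, rz in rad); a field left out counts as zero; each row shifts and turns the commanded pose from where the row before left it, along the tool's axes as they then stand; what a row does not reach is not made up. A row lasts 1/12 s, in which the tool goes at most 0.0417 m and 0.125 rad, less where a joint would pass 70% of its speed; a pose out of reach is approached as far as the arm can. OPENING is the finger opening in m, set as the command begins (- or left out keeps the last). The fingers move at their own pace and stop on an object; FORCE is the grip in N (left out, the last holds). Time passes only in rows, so rows that do not move let the fingers close. It prints the time, the measured TCP pose, the force, the opening and the grip force at its end. Input that does not fit is refused with a message, and nothing moves.
- robot.observe(): the state, without advancing time (a new reading comes with each control period).
- robot.read_camera(name): name is "scene" or "top" or "wrist"; returns a dict with "image" (400x640x3 uint8, red, green, blue), "fx", "fy", "cx", "cy" (pixels), "k1" (the pictures are not rectified: a ray, as slopes to the right and down, at radius r is drawn at 1 + k1 r^2 times it, then the intrinsics apply), "pose" (4x4, takes a point from camera to world coordinates). Camera axes: x right, y down, z forward; pixel columns grow to the right and rows downward; lengths in m; the calibration is good to about 2 mm. A picture is of the moment at which its call begins. There is no depth.
- robot.hand_in(): hands the job in; it is judged then, once.
The state is a dict: "time": time; "qpos": joint angles; "qvel": joint speeds; "joint_efforts": joint torques, N m; "tool_pos": TCP position; "tool_rot": TCP orientation; "contact_force": force on the tool from outside, world axes, zero at the start; "torque": the same for the moment, N m; "opening": finger opening in m; "grip_force": force on a finger pad.
Only numpy, scipy, OpenCV 4.12 (cv2) and the standard library are available. Lean on these libraries where they do the work, as an engineer would, in place of code of your own. Each camera call takes 0.05 s, during which the arm holds its last target. There are 200 camera calls.

## Working session

There is one attempt and no reset: what is moved stays moved. The work goes in short steps, Python scripts to look and compute and a shell command to move; the robot and the scene stay as the last step left them, time stands still between calls to the robot, and variables do not carry over. Pictures are saved under pics/ and viewed, at most 14 in all, crops included, and the job is handed in when it is done.

```bash
ls; mkdir -p pics
python3 - <<'E'
from cell import robot
import cv2
s=robot.observe();print(s)
for n in("top","scene"):
    c=robot.read_camera(n);print(n,c["fx"],c["fy"],c["cx"],c["cy"],c["k1"],c["pose"].round(4).tolist() if hasattr(c["pose"],'round') else c["pose"])
    cv2.imwrite(f"pics/{n}0.png",c["image"][:,:,::-1])
E
```

```text
pics
{'time': 0.0, 'qpos': array([-1.46402716e+00,  3.42745795e-01,  1.52501927e+00, -3.26940148e-05,
        1.27543698e+00, -1.46007906e-01]), 'qvel': array([ 1.00928620e-03, -2.67549470e-05,  1.44700075e-03,  3.54764499e-04,
        3.70711900e-04,  4.94942318e-04]), 'joint_efforts': array([-1.74886478e-03, -4.31247389e+01, -2.44218242e+01,  7.16342381e-02,
        5.59303060e-02, -1.20354375e-04]), 'tool_pos': array([ 0.13129761, -0.50817442,  0.404032  ]), 'tool_rot': array([-3.13999584e+00, -2.03218575e-04,  2.52786448e-01]), 'contact_force': array([ 0.24272446,  0.08965958, -0.8448972 ]), 'torque': array([-0.06671583,  0.03277658,  0.03408743]), 'grip_force': 0.0, 'opening': 0.0918347700054227}
top 406.40388807571486 406.40388807571486 317.3542142080413 206.37184404628917 0.0177584050946556 [[-0.006, -0.998, 0.0633, 0.4759], [-0.9998, 0.0073, 0.0207, 0.0064], [-0.0211, -0.0631, -0.9978, 0.9411], [0.0, 0.0, 0.0, 1.0]]
scene 489.13787560121335 489.13787560121335 315.7052555082222 202.9240025041233 -0.09374205241615431 [[-0.2773, 0.8395, -0.4672, 1.0129], [0.9608, 0.2447, -0.1305, 0.1231], [0.0048, -0.4851, -0.8745, 0.8932], [0.0, 0.0, 0.0, 1.0]]
```

View pics/top0.png

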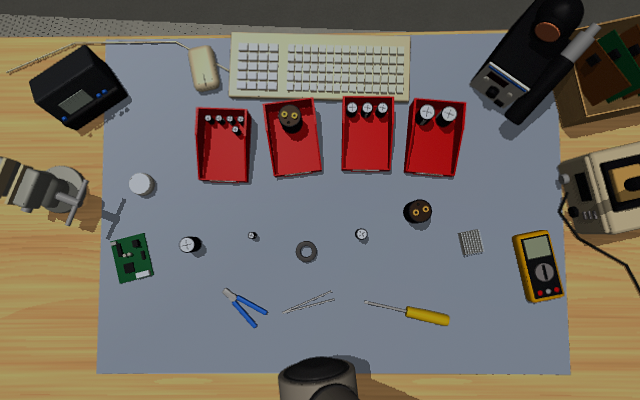

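View pics/scene0.png

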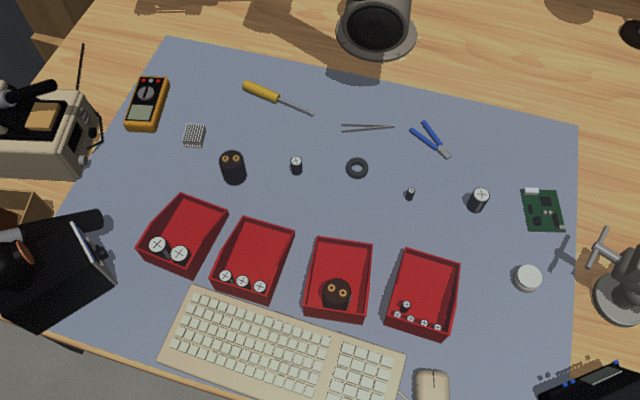

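Top view: bins, left to right, are 16 (222,145), 51 (293,138), 25 (368,134) and 35 (435,138). The loose caps are 35 (190,244), 16 (252,236), 25 (361,234) and 51 (418,211). The ring is at (306,251) and the sink at (470,242). The scene view shows the same arrangement.

```bash
cat > h.py <<'E'
import numpy as np, cv2
from cell import robot
def K(c): return np.array([[c["fx"],0,c["cx"]],[0,c["fy"],c["cy"]],[0,0,1]])
def D(c): return np.array([c["k1"],0,0,0,0.])
def cast(c,uv,z):
    p=cv2.undistortPoints(np.array(uv,float).reshape(-1,1,2),K(c),D(c))[:,0]
    d=np.c_[p,np.ones(len(p))]@c["pose"][:3,:3].T; o=c["pose"][:3,3]
    return o+d*((z-o[2])/d[:,2])[:,None]
def proj(c,P):
    P=np.asarray(P,float).reshape(-1,3);R=c["pose"][:3,:3].T
    return cv2.projectPoints(P,cv2.Rodrigues(R)[0],-R@c["pose"][:3,3],K(c),D(c))[0][:,0]
E
cat > m1.py <<'E'
from h import *
roi={"top":{35:(190,244),16:(252,236),25:(361,234),51:(420,210)},"scene":{35:(481,195),16:(410,192),25:(296,162),51:(232,160)}}
H={51:.068,35:.052,25:.042,16:.034}
for n in roi:
    c=robot.read_camera(n);im=c["image"].astype(int);hsv=cv2.cvtColor(c["image"],cv2.COLOR_RGB2HSV)
    for d,(u,v) in roi[n].items():
        r=22;sub=c["image"][v-r:v+r,u-r:u+r].astype(int)
        if d==51: m=((sub[...,0]>sub[...,2]+60)&(sub[...,0]>110))
        else: m=(sub.min(2)>165)
        m=m.astype(np.uint8)
        if d==51: m=m
        else: m=cv2.morphologyEx(m,cv2.MORPH_CLOSE,np.ones((3,3)))
        k,_,st,ce=cv2.connectedComponentsWithStats(m)
        z=H[d]+(0.002 if d==51 else 0)
        for i in range(1,k):
            if st[i,4]>5:
                p=ce[i]+[u-r,v-r];print(n,d,st[i],p.round(1),cast(c,p,H[d]+(0.002 if d==51 else 0)).round(4))
    if n=="top":
        red=((im[...,0]>90)&(im[...,1]<70)&(im[...,2]<70)).astype(np.uint8)
        cs,_=cv2.findContours(red,cv2.RETR_EXTERNAL,cv2.CHAIN_APPROX_NONE)
        for q in cs:
            if cv2.contourArea(q)>1000: print(cv2.approxPolyDP(cv2.convexHull(q),3,True)[:,0].tolist())
        cv2.imwrite("pics/bins.png",cv2.resize(c["image"][90:190,185:475,::-1],None,fx=2.7,fy=2.7,interpolation=cv2.INTER_CUBIC))
E
python3 m1.py
```

```text
top 35 [ 13  16  12  14 131] [186.3 244.4] [[0.451  0.3124 0.052 ]]
top 16 [19 19  4  5 10] [250.5 235. ] [[0.4704 0.175  0.034 ]]
top 25 [19 18  8  9 58] [361.3 233.5] [[ 0.4723 -0.0715  0.042 ]]
top 51 [25 18  6  6 23] [425.4 208.5] [[ 0.5249 -0.2059  0.07  ]]
top 51 [15 21  6  7 21] [415.4 212. ] [[ 0.5176 -0.1846  0.07  ]]
[[246, 110], [246, 181], [199, 179], [197, 108]]
[[414, 98], [465, 102], [454, 175], [406, 170]]
[[312, 98], [321, 169], [274, 175], [263, 104]]
[[343, 96], [393, 97], [390, 169], [341, 168]]
scene 35 [ 16  16  14  11 115] [481.1 194. ] [[0.4506 0.3114 0.052 ]]
scene 25 [18 18  9  6 44] [295.9 160.5] [[ 0.4721 -0.072   0.042 ]]
scene 51 [23 17  6  6 25] [235.6 157.8] [[ 0.5178 -0.1853  0.07  ]]
scene 51 [12 18  7  5 23] [224.7 158.1] [[ 0.5247 -0.2065  0.07  ]]
```

View pics/bins.png

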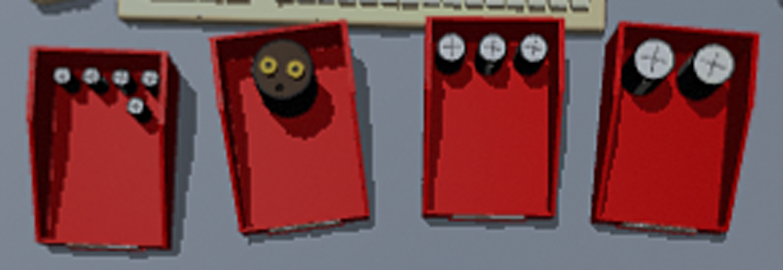

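The crop shows the four bins, with rear rim corners such as bin 51 at (210,37) and (346,20), and lip corners at (240,235) and (370,222). I'll cast the corners now.

```bash
cat > m2.py <<'E'
from h import *
c=robot.read_camera("top");s=robot.read_camera("scene")
B={16:[(28,47),(177,51),(37,243),(168,248)],51:[(210,37),(346,20),(240,235),(370,222)],25:[(427,16),(564,17),(423,217),(556,217)],35:[(617,22),(760,33),(591,225),(727,235)]}
vis=s["image"][:,:,::-1].copy();vt=c["image"][:,:,::-1].copy()
for d,q in B.items():
    uv=(np.array(q)+.5)/2.7-.5+[185,90]
    r=cast(c,uv[:2],.064)[:,:2];f=cast(c,uv[2:],.026)[:,:2]
    # rigid fit: model corners (x,y): left=+y
    M=np.array([[.111,.055],[.111,-.055],[-.045,.055],[-.045,-.055]]);P=np.r_[r,f]
    a=M-M.mean(0);b=P-P.mean(0)
    yaw=np.arctan2((a[:,0]*b[:,1]-a[:,1]*b[:,0]).sum(),(a*b).sum())
    R=np.array([[np.cos(yaw),-np.sin(yaw)],[np.sin(yaw),np.cos(yaw)]]);t=P.mean(0)-R@M.mean(0)
    e=P-(M@R.T+t)
    print(d,"org",t.round(4),"yaw",yaw.round(3),"w",np.linalg.norm(r[0]-r[1]).round(4),np.linalg.norm(f[0]-f[1]).round(4),"len",np.linalg.norm(r.mean(0)-f.mean(0)).round(4),(e*1e3).round(1).tolist())
    X=np.c_[M@R.T+t,[.064,.064,.026,.026]]
    for im,cc in((vis,s),(vt,c)):
        for p in proj(cc,X): cv2.circle(im,tuple(int(round(8*x)) for x in p),8,(0,255,0),-1,shift=3)
a=vis[180:350,120:480];b=vt[90:190,185:475]
cv2.imwrite("pics/chk.png",cv2.resize(a,None,fx=2.2,fy=2.2))
E
python3 m2.py
```

```text
16 org [0.6394 0.238 ] yaw -0.05 w 0.1221 0.1109 len 0.1566 [[-0.2, 5.7], [0.7, -6.4], [-0.4, 0.8], [-0.1, -0.1]]
51 org [0.6538 0.0755] yaw 0.113 w 0.1117 0.1099 len 0.1599 [[1.7, 1.5], [2.0, -0.2], [-0.7, -0.5], [-3.1, -0.7]]
25 org [ 0.6615 -0.086 ] yaw -0.018 w 0.1109 0.1111 len 0.1581 [[1.2, 0.3], [0.8, -0.6], [-1.5, 0.7], [-0.5, -0.5]]
35 org [ 0.6498 -0.2311] yaw -0.103 w 0.1146 0.1127 len 0.1599 [[1.6, 1.6], [2.1, -3.1], [-2.8, 2.2], [-1.0, -0.7]]
```

View pics/chk.png

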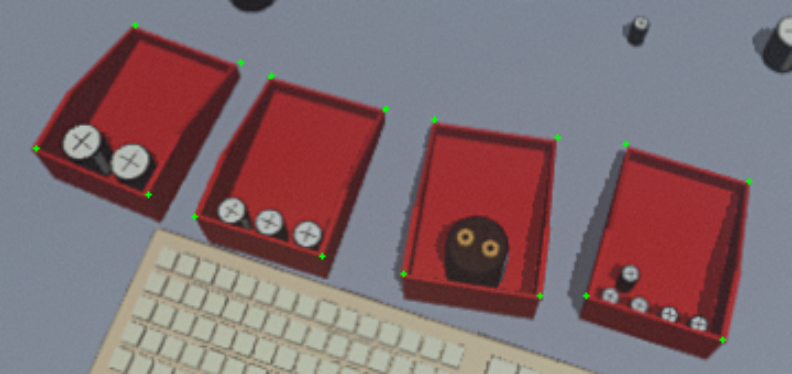

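The projected corners land on the bin rims in the scene view, for example bin 51 at crop (433,120) and (539,296), so the bin poses hold. Moving above cap_51 at (0.521,-0.1955), yawed to match bin 51.

```bash
cat >> h.py <<'E'
def delta(x,y,z=None,yaw=None):
    s=robot.observe();p=s["tool_pos"];w=s["tool_rot"][2];r=0
    if yaw is not None: r=(w-yaw+np.pi)%(2*np.pi)-np.pi;w=yaw
    dx,dy=x-p[0],y-p[1]
    print("t %.2f tool dx %.4f dy %.4f dz %.4f rz %.3f (translation after turn)"%(s["time"],dx*np.cos(w)+dy*np.sin(w),dx*np.sin(w)-dy*np.cos(w),0 if z is None else p[2]-z,r), "pos",p.round(4),"rot",s["tool_rot"].round(3),"F",s["contact_force"].round(1),"op %.4f grip %.1f"%(s["opening"],s["grip_force"]))
BIN={16:(.6394,.238,-.05),51:(.6538,.0755,.113),25:(.6615,-.086,-.018),35:(.6498,-.2311,-.103)}
def inbin(d,x,y=0):
    X,Y,w=BIN[d];return X+x*np.cos(w)-y*np.sin(w),Y+x*np.sin(w)+y*np.cos(w)
E
echo '[{"rot":[0,0,0.07]},{"rot":[0,0,0.07]},{"d":[0.0302,-0.019,0]},{"d":[0.0302,-0.019,0]},{"d":[0.0302,-0.019,0]},{"d":[0.0302,-0.019,0]},{"d":[0.0302,-0.019,0]},{"d":[0.0302,-0.019,0]}]' > rows.txt && python3 -m pendant rows.txt 0.092 20
echo '[{"d":[0.0302,-0.019,0]},{"d":[0.0302,-0.019,0]},{"d":[0.0302,-0.019,0]},{"d":[0.0302,-0.019,0]},{"d":[0.0302,-0.019,0]},{"d":[0.0302,-0.019,0]},{"d":[0.0302,-0.019,0]},{"d":[0.0302,-0.019,0]}]' > rows.txt && python3 -m pendant rows.txt
echo '[{},{}]' > rows.txt && python3 -m pendant rows.txt
python3 - <<'E'
from h import *
delta(.5212,-.1955,.209,.113)
c=robot.read_camera("wrist");cv2.imwrite("pics/w51.png",c["image"][:,:,::-1])
print(c["pose"].round(3).tolist(),proj(c,[[.5212,-.1955,.064],[.5176,-.1846,.07],[.5249,-.2059,.07]]).round(0).tolist())
E
```

```text
time: 0.97
tool_pos: [0.2996, -0.3734, 0.4048]
tool_rot: [3.141, -0.0, 0.112]
contact_force: [0.8, -0.9, -0.4]
opening: 0.0917
grip_force: 0.0
time: 1.63
tool_pos: [0.5227, -0.195, 0.4047]
tool_rot: [3.141, -0.0, 0.113]
contact_force: [0.1, -1.7, -0.1]
opening: 0.0919
grip_force: 0.0
time: 1.8
tool_pos: [0.5225, -0.195, 0.4042]
tool_rot: [-3.141, 0.001, 0.116]
contact_force: [0.2, -0.6, -0.2]
opening: 0.0917
grip_force: 0.0
t 1.80 tool dx -0.0014 dy 0.0003 dz 0.1952 rz 0.003 (translation after turn) pos [ 0.5225 -0.195   0.4042] rot [-3.141e+00  1.000e-03  1.160e-01] F [ 0.2 -0.6 -0.2] op 0.0917 grip 0.0
[[0.116, -0.957, -0.266, 0.594], [-0.993, -0.112, -0.031, -0.188], [-0.001, 0.268, -0.963, 0.383], [0.0, 0.0, 0.0, 1.0]] [[318.0, 181.0], [308.0, 184.0], [328.0, 180.0]]
```

View pics/w51.png

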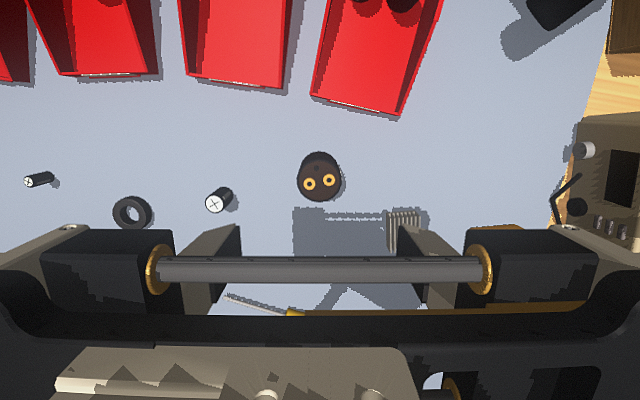

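The wrist view shows the terminals at (309,184) and (329,180), within 1 px of my prediction. Descending to grasp.

```bash
echo '[{"d":[-0.0014,0,0.025]},{"d":[0,0,0.035]},{"d":[0,0,0.035]},{"d":[0,0,0.035]},{"d":[0,0,0.03]},{"d":[0,0,0.02]},{"d":[0,0,0.01]},{"d":[0,0,0.005]}]' > rows.txt && python3 -m pendant rows.txt 0.092 25
echo '[{},{},{},{},{},{}]' > rows.txt && python3 -m pendant rows.txt 0.04 25
python3 - <<'E'
from h import *
delta(*inbin(51,-.006),.36,.113)
E
```

```text
time: 2.52
tool_pos: [0.5192, -0.1974, 0.2085]
tool_rot: [-3.14, 0.002, 0.111]
contact_force: [-0.7, 0.0, 0.3]
opening: 0.0916
grip_force: 0.0
time: 3.02
tool_pos: [0.5203, -0.1966, 0.2104]
tool_rot: [3.141, -0.001, 0.113]
contact_force: [0.6, 0.2, -0.3]
opening: 0.0561
grip_force: 0.0
t 3.02 tool dx 0.1574 dy -0.2553 dz -0.1496 rz -0.000 (translation after turn) pos [ 0.5203 -0.1966  0.2104] rot [ 3.141e+00 -1.000e-03  1.130e-01] F [ 0.6  0.2 -0.3] op 0.0561 grip 0.0
```

```bash
echo '[{},{},{},{}]' > rows.txt && python3 -m pendant rows.txt 0.04 25
echo '[{"d":[0,0,-0.02]},{"d":[0,0,-0.04]},{"d":[0,0,-0.04]},{"d":[0,0,-0.03]},{"d":[0,0,-0.01]},{}]' > rows.txt && python3 -m pendant rows.txt
python3 - <<'E'
from h import *
delta(*inbin(51,-.006),.213,.113)
E
```

```text
time: 3.35
tool_pos: [0.5202, -0.1965, 0.2102]
tool_rot: [3.141, -0.0, 0.113]
contact_force: [-0.9, 1.8, 5.9]
opening: 0.0508
grip_force: 25.0
time: 3.85
tool_pos: [0.5205, -0.1968, 0.352]
tool_rot: [3.138, -0.004, 0.113]
contact_force: [0.2, -0.6, -1.9]
opening: 0.0503
grip_force: 25.0
t 3.85 tool dx 0.1572 dy -0.2555 dz 0.1390 rz -0.000 (translation after turn) pos [ 0.5205 -0.1968  0.352 ] rot [ 3.138 -0.004  0.113] F [ 0.2 -0.6 -1.9] op 0.0503 grip 25.0
```

```bash
echo '[{"d":[0.01,-0.0175,0]},{"d":[0.022,-0.036,0]},{"d":[0.022,-0.036,0]},{"d":[0.022,-0.036,0]},{"d":[0.022,-0.036,0]},{"d":[0.022,-0.036,0]},{"d":[0.022,-0.036,0]},{"d":[0.0152,-0.022,0]}]' > rows.txt && python3 -m pendant rows.txt
echo '[{"d":[0,0,0.02]},{"d":[0,0,0.035]},{"d":[0,0,0.035]},{"d":[0,0,0.02]},{"d":[0,0,0.01]},{},{}]' > rows.txt && python3 -m pendant rows.txt
python3 - <<'E'
from h import *
delta(*inbin(51,-.006),.213,.113)
c=robot.read_camera("scene");cv2.imwrite("pics/s51.png",cv2.resize(c["image"][150:350,120:480,::-1],None,fx=2,fy=2))
E
```

```text
time: 4.52
tool_pos: [0.6466, 0.076, 0.3459]
tool_rot: [-3.14, 0.005, 0.115]
contact_force: [-0.6, -0.4, -2.5]
opening: 0.0506
grip_force: 25.0
time: 5.1
tool_pos: [0.6462, 0.072, 0.2287]
tool_rot: [-3.142, 0.002, 0.113]
contact_force: [-0.5, -0.3, -0.4]
opening: 0.0507
grip_force: 25.0
t 5.10 tool dx 0.0019 dy -0.0026 dz 0.0157 rz -0.000 (translation after turn) pos [0.6462 0.072  0.2287] rot [-3.142e+00  2.000e-03  1.130e-01] F [-0.5 -0.3 -0.4] op 0.0507 grip 25.0
```

View pics/s51.png

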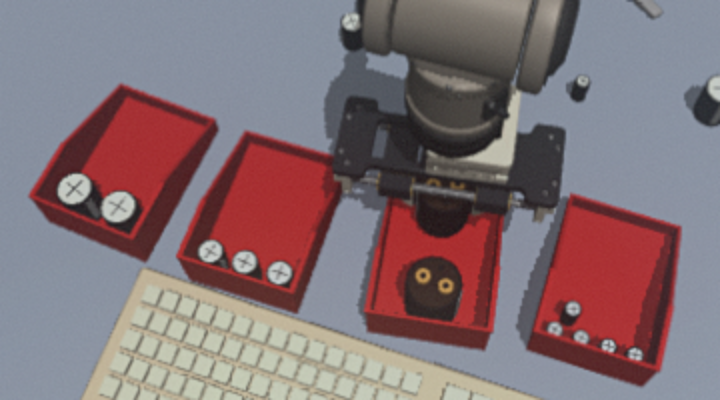

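The cap sits between the bin walls at crop (440,195), ahead of the resident can at (432,285). Lowering gently.

```bash
echo '[{"d":[0.0019,-0.0026,0.004]},{"d":[0,0,0.004]},{"d":[0,0,0.003]},{"d":[0,0,0.002]},{},{}]' > rows.txt && python3 -m pendant rows.txt
echo '[{"d":[0,0,0.001]},{"d":[0,0,0.001]},{},{}]' > rows.txt && python3 -m pendant rows.txt
```

```text
time: 5.65
tool_pos: [0.6478, 0.0749, 0.2167]
tool_rot: [3.142, 0.0, 0.113]
contact_force: [-0.5, 0.1, -1.0]
opening: 0.0505
grip_force: 25.0
time: 5.98
tool_pos: [0.6478, 0.0749, 0.2147]
tool_rot: [3.142, 0.0, 0.113]
contact_force: [0.1, -0.2, -1.2]
opening: 0.0506
grip_force: 25.0
```

```bash
echo '[{"d":[0,0,0.0007]},{},{}]' > rows.txt && python3 -m pendant rows.txt
echo '[{"d":[0,0,0.0006]},{},{}]' > rows.txt && python3 -m pendant rows.txt
echo '[{"d":[0,0,0.0005]},{},{}]' > rows.txt && python3 -m pendant rows.txt
```

```text
time: 6.23
tool_pos: [0.6478, 0.0749, 0.214]
tool_rot: [3.142, 0.0, 0.113]
contact_force: [0.1, 0.3, -1.8]
opening: 0.0503
grip_force: 25.0
time: 6.48
tool_pos: [0.6478, 0.0749, 0.2133]
tool_rot: [3.141, 0.0, 0.113]
contact_force: [0.0, -0.1, -1.6]
opening: 0.0503
grip_force: 25.0
time: 6.73
tool_pos: [0.6478, 0.0749, 0.2132]
tool_rot: [3.141, -0.0, 0.113]
contact_force: [-1.5, -0.0, 1.5]
opening: 0.0506
grip_force: 25.0
```

Contact at 0.2132, as predicted. Releasing with a small opening and rising.

```bash
echo '[{},{},{},{},{}]' > rows.txt && python3 -m pendant rows.txt 0.058
echo '[{"d":[0,0,-0.005]},{"d":[0,0,-0.015]},{"d":[0,0,-0.03]},{"d":[0,0,-0.04]},{"d":[0,0,-0.035]},{"d":[0,0,-0.01]},{}]' > rows.txt && python3 -m pendant rows.txt
python3 - <<'E'
from h import *
delta(.4508,.3119,.189,-.103)
delta(.4722,-.0718,.189,-.018)
E
```

```text
time: 7.15
tool_pos: [0.6479, 0.0749, 0.2129]
tool_rot: [3.141, -0.0, 0.113]
contact_force: [0.7, -0.2, -0.1]
opening: 0.0578
grip_force: 0.0
time: 7.73
tool_pos: [0.6483, 0.075, 0.3526]
tool_rot: [3.141, -0.008, 0.113]
contact_force: [1.0, 1.0, 0.6]
opening: 0.0583
grip_force: 0.0
t 7.73 tool dx -0.2209 dy -0.2153 dz 0.1636 rz 0.216 (translation after turn) pos [0.6483 0.075  0.3526] rot [ 3.141 -0.008  0.113] F [1.  1.  0.6] op 0.0583 grip 0.0
t 7.73 tool dx -0.1735 dy 0.1499 dz 0.1636 rz 0.131 (translation after turn) pos [0.6483 0.075  0.3526] rot [ 3.141 -0.008  0.113] F [1.  1.  0.6] op 0.0583 grip 0.0
```

```bash
echo '[{"rot":[0,0,0.0655]},{"rot":[0,0,0.0655]},{"d":[-0.0289,0.025,0]},{"d":[-0.0289,0.025,0]},{"d":[-0.0289,0.025,0]},{"d":[-0.0289,0.025,0]},{"d":[-0.0289,0.025,0]},{"d":[-0.0289,0.025,0]}]' > rows.txt && python3 -m pendant rows.txt 0.092
echo '[{},{}]' > rows.txt && python3 -m pendant rows.txt
python3 - <<'E'
from h import *
delta(.4722,-.0718,.187,-.018)
c=robot.read_camera("wrist")
print(proj(c,[[.4722,-.0718,.042]]))
# also check caps 16 & 35 tops in this view, and cap placed in bin 51
cv2.imwrite("pics/w25.png",c["image"][:,:,::-1])
E
```

```text
time: 8.4
tool_pos: [0.4696, -0.0724, 0.3462]
tool_rot: [-3.141, 0.003, -0.018]
contact_force: [0.2, -1.3, 0.6]
opening: 0.0915
grip_force: 0.0
time: 8.57
tool_pos: [0.4703, -0.0728, 0.3469]
tool_rot: [-3.141, 0.002, -0.021]
contact_force: [1.6, 0.6, -0.3]
opening: 0.092
grip_force: 0.0
t 8.57 tool dx 0.0019 dy -0.0010 dz 0.1599 rz -0.003 (translation after turn) pos [ 0.4703 -0.0728  0.3469] rot [-3.141e+00  2.000e-03 -2.100e-02] F [ 1.6  0.6 -0.3] op 0.0920 grip 0.0
[[317.03168798 185.11855936]]
```

View pics/w25.png

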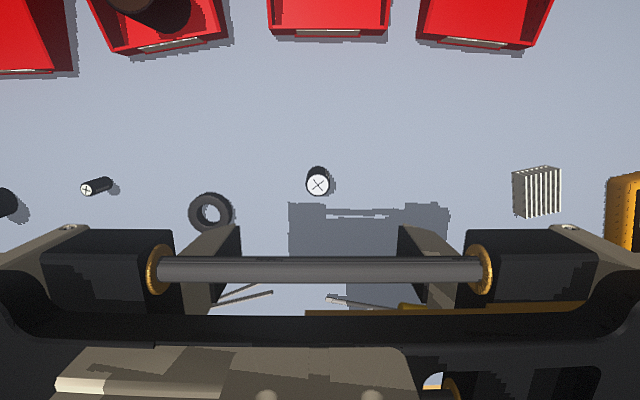

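The cap_25 top is at (318,184), where predicted. The placed cap_51 stands in its bin at (150,8). Grasping cap_25.

```bash
echo '[{"d":[0.0019,-0.001,0.02]},{"d":[0,0,0.035]},{"d":[0,0,0.035]},{"d":[0,0,0.035]},{"d":[0,0,0.02]},{"d":[0,0,0.01]},{"d":[0,0,0.005]},{}]' > rows.txt && python3 -m pendant rows.txt
echo '[{},{},{},{},{},{},{},{}]' > rows.txt && python3 -m pendant rows.txt 0.015 15
echo '[{},{},{},{},{},{}]' > rows.txt && python3 -m pendant rows.txt 0.015 15
python3 - <<'E'
from h import *
delta(*inbin(25,0),.190,-.018)
E
```

```text
time: 9.28
tool_pos: [0.4741, -0.0705, 0.1871]
tool_rot: [-3.141, 0.001, -0.017]
contact_force: [0.1, 0.3, 0.1]
opening: 0.092
grip_force: 0.0
time: 9.95
tool_pos: [0.4736, -0.071, 0.188]
tool_rot: [3.141, -0.0, -0.018]
contact_force: [-0.6, -0.6, 0.5]
opening: 0.0433
grip_force: 0.0
time: 10.45
tool_pos: [0.4736, -0.0709, 0.1879]
tool_rot: [3.142, 0.0, -0.018]
contact_force: [-0.3, -0.2, -0.1]
opening: 0.025
grip_force: 15.0
t 10.45 tool dx 0.1881 dy 0.0117 dz -0.0021 rz -0.000 (translation after turn) pos [ 0.4736 -0.0709  0.1879] rot [ 3.142  0.    -0.018] F [-0.3 -0.2 -0.1] op 0.0250 grip 15.0
```

```bash
echo '[{"d":[0,0,-0.02]},{"d":[0,0,-0.04]},{"d":[0,0,-0.04]},{"d":[0,0,-0.02]},{"d":[0.01,0.0007,0]},{"d":[0.03,0.002,0]},{"d":[0.038,0.0024,0]},{"d":[0.038,0.0024,0]}]' > rows.txt && python3 -m pendant rows.txt
echo '[{"d":[0.038,0.0024,0]},{"d":[0.024,0.0018,0]},{"d":[0.01,0,0]},{"d":[0,0,0.02]},{"d":[0,0,0.035]},{"d":[0,0,0.03]},{"d":[0,0,0.01]},{}]' > rows.txt && python3 -m pendant rows.txt
echo '[{},{}]' > rows.txt && python3 -m pendant rows.txt
python3 - <<'E'
from h import *
delta(*inbin(25,0),.191,-.018)
E
```

```text
time: 11.12
tool_pos: [0.5905, -0.0805, 0.3085]
tool_rot: [3.141, -0.001, -0.019]
contact_force: [0.4, -0.5, 0.2]
opening: 0.0246
grip_force: 15.0
time: 11.78
tool_pos: [0.6603, -0.0858, 0.2094]
tool_rot: [-3.14, 0.007, -0.018]
contact_force: [-0.6, 0.1, -0.0]
opening: 0.0246
grip_force: 15.0
time: 11.95
tool_pos: [0.6622, -0.0862, 0.2151]
tool_rot: [3.141, -0.004, -0.018]
contact_force: [0.4, 0.4, 0.0]
opening: 0.0244
grip_force: 15.0
t 11.95 tool dx -0.0007 dy -0.0002 dz 0.0241 rz -0.000 (translation after turn) pos [ 0.6622 -0.0862  0.2151] rot [ 3.141 -0.004 -0.018] F [0.4 0.4 0. ] op 0.0244 grip 15.0
```

```bash
echo '[{"d":[0,0,0.006]},{"d":[0,0,0.006]},{"d":[0,0,0.005]},{"d":[0,0,0.003]},{},{}]' > rows.txt && python3 -m pendant rows.txt
echo '[{"d":[0,0,0.0007]},{"d":[0,0,0.0006]},{},{}]' > rows.txt && python3 -m pendant rows.txt
echo '[{"d":[0,0,0.0005]},{},{}]' > rows.txt && python3 -m pendant rows.txt
echo '[{"d":[0,0,0.0005]},{},{}]' > rows.txt && python3 -m pendant rows.txt
```

```text
time: 12.45
tool_pos: [0.6613, -0.086, 0.1926]
tool_rot: [-3.142, 0.0, -0.018]
contact_force: [-0.2, -0.0, -0.5]
opening: 0.0244
grip_force: 15.0
time: 12.78
tool_pos: [0.6614, -0.0861, 0.1917]
tool_rot: [3.141, -0.0, -0.018]
contact_force: [-0.6, 0.7, -0.9]
opening: 0.0243
grip_force: 15.0
time: 13.03
tool_pos: [0.6614, -0.086, 0.1911]
tool_rot: [3.142, 0.0, -0.018]
contact_force: [-0.3, -0.3, -0.3]
opening: 0.0248
grip_force: 15.0
time: 13.28
tool_pos: [0.6614, -0.0861, 0.1909]
tool_rot: [3.141, -0.0, -0.018]
contact_force: [-0.8, -0.2, 2.7]
opening: 0.0242
grip_force: 15.0
```

Touched down (2.7 N). Releasing, rising and heading for cap_35.

```bash
echo '[{},{},{},{},{}]' > rows.txt && python3 -m pendant rows.txt 0.04
echo '[{"d":[0,0,-0.005]},{"d":[0,0,-0.015]},{"d":[0,0,-0.03]},{"d":[0,0,-0.04]},{"d":[0,0,-0.04]},{"d":[0,0,-0.025]},{}]' > rows.txt && python3 -m pendant rows.txt
python3 - <<'E'
from h import *
delta(.4508,.3119,.195,-.103)
delta(.4704,.175,.195,-.05)
E
```

```text
time: 13.7
tool_pos: [0.6614, -0.0861, 0.1905]
tool_rot: [3.142, 0.0, -0.018]
contact_force: [0.8, -0.3, -0.4]
opening: 0.0398
grip_force: 0.0
time: 14.28
tool_pos: [0.6623, -0.0862, 0.3537]
tool_rot: [3.139, -0.013, -0.018]
contact_force: [0.6, -0.6, 0.6]
opening: 0.0399
grip_force: 0.0
t 14.28 tool dx -0.2513 dy -0.3742 dz 0.1587 rz 0.085 (translation after turn) pos [ 0.6623 -0.0862  0.3537] rot [ 3.139 -0.013 -0.018] F [ 0.6 -0.6  0.6] op 0.0399 grip 0.0
t 14.28 tool dx -0.2047 dy -0.2512 dz 0.1587 rz 0.032 (translation after turn) pos [ 0.6623 -0.0862  0.3537] rot [ 3.139 -0.013 -0.018] F [ 0.6 -0.6  0.6] op 0.0399 grip 0.0
```

```bash
echo '[{"rot":[0,0,0.032]},{"d":[-0.0228,-0.0279,0]},{"d":[-0.0228,-0.0279,0]},{"d":[-0.0228,-0.0279,0]},{"d":[-0.0228,-0.0279,0]},{"d":[-0.0228,-0.0279,0]},{"d":[-0.0228,-0.0279,0]},{"d":[-0.0228,-0.0279,0]}]' > rows.txt && python3 -m pendant rows.txt 0.092
echo '[{"d":[-0.0228,-0.0279,0]},{"d":[-0.0228,-0.0279,0]},{},{},{}]' > rows.txt && python3 -m pendant rows.txt
python3 - <<'E'
from h import *
c=robot.read_camera("wrist");g=c["image"]
u,v=proj(c,[[.4704,.175,.034]])[0];print(u,v)
x0,y0=int(u)-40,int(v)-40;sub=g[y0:y0+80,x0:x0+80]
m=(sub.min(2)>215).astype(np.uint8);m=cv2.morphologyEx(m,cv2.MORPH_CLOSE,np.ones((5,5)))
k,_,st,ce=cv2.connectedComponentsWithStats(m)
for i in range(1,k):
    if st[i,4]>20:p=ce[i]+[x0,y0];print(st[i],p,cast(c,p,.034).round(4))
cv2.imwrite("pics/w16.png",g[:,:,::-1])
delta(.4704,.175,.185,-.05)
E
```

```text
time: 14.95
tool_pos: [0.5104, 0.1182, 0.3456]
tool_rot: [3.142, 0.0, -0.05]
contact_force: [-0.3, 0.3, -0.9]
opening: 0.0888
grip_force: 0.0
time: 15.37
tool_pos: [0.4693, 0.175, 0.3458]
tool_rot: [3.141, -0.001, -0.05]
contact_force: [0.2, 0.8, 1.2]
opening: 0.0917
grip_force: 0.0
317.72702538758733 185.13667920699638
[37 35 11 11 97] [318.89690722 184.7628866 ] [[0.4707 0.1738 0.034 ]]
t 15.42 tool dx 0.0008 dy -0.0005 dz 0.1606 rz -0.001 (translation after turn) pos [0.4696 0.1745 0.3456] rot [ 3.141e+00 -1.000e-03 -5.100e-02] F [ 0.5 -0.8 -0.2] op 0.0916 grip 0.0
```

View pics/w16.png

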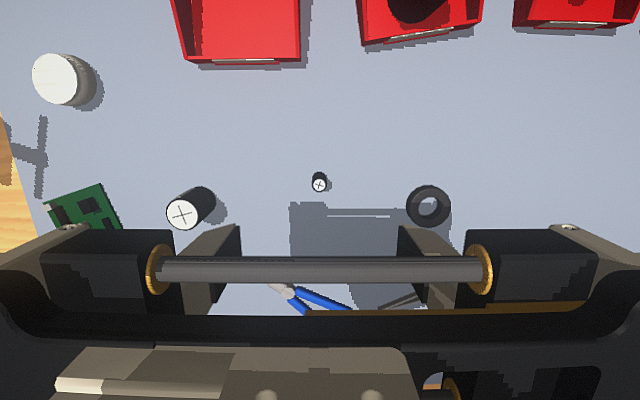

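Cap_16's top is at (319,185), which gives (0.4707,0.174). Grasping it.

```bash
echo '[{"d":[0.001,0,0.02]},{"d":[0,0,0.035]},{"d":[0,0,0.035]},{"d":[0,0,0.035]},{"d":[0,0,0.02]},{"d":[0,0,0.01]},{"d":[0,0,0.005]},{}]' > rows.txt && python3 -m pendant rows.txt
echo '[{},{},{},{},{},{},{},{}]' > rows.txt && python3 -m pendant rows.txt 0.008 10
echo '[{},{},{},{},{},{},{}]' > rows.txt && python3 -m pendant rows.txt 0.008 10
python3 - <<'E'
from h import *
delta(*inbin(16,-.002),.190,-.05)
E
```

```text
time: 16.08
tool_pos: [0.4706, 0.1743, 0.1851]
tool_rot: [3.141, 0.001, -0.051]
contact_force: [-0.4, 0.6, -0.3]
opening: 0.092
grip_force: 0.0
time: 16.75
tool_pos: [0.47, 0.175, 0.1856]
tool_rot: [3.142, -0.0, -0.05]
contact_force: [0.0, 0.3, -0.7]
opening: 0.0429
grip_force: 0.0
time: 17.33
tool_pos: [0.47, 0.175, 0.1855]
tool_rot: [3.141, 0.0, -0.05]
contact_force: [0.1, 0.6, 0.2]
opening: 0.0155
grip_force: 10.0
t 17.33 tool dx 0.1640 dy -0.0714 dz -0.0045 rz -0.000 (translation after turn) pos [0.47   0.175  0.1855] rot [ 3.141  0.    -0.05 ] F [0.1 0.6 0.2] op 0.0155 grip 10.0
```

```bash
echo '[{"d":[0,0,-0.02]},{"d":[0,0,-0.04]},{"d":[0,0,-0.04]},{"d":[0,0,-0.02]},{"d":[0.015,-0.0065,0]},{"d":[0.033,-0.0144,0]},{"d":[0.033,-0.0144,0]},{"d":[0.033,-0.0144,0]}]' > rows.txt && python3 -m pendant rows.txt
echo '[{"d":[0.033,-0.0144,0]},{"d":[0.017,-0.0073,0]},{},{"d":[0,0,0.02]},{"d":[0,0,0.035]},{"d":[0,0,0.03]},{"d":[0,0,0.01]},{}]' > rows.txt && python3 -m pendant rows.txt
echo '[{},{"d":[0,0,0.006]},{"d":[0,0,0.006]},{"d":[0,0,0.005]},{"d":[0,0,0.003]},{},{},{}]' > rows.txt && python3 -m pendant rows.txt
python3 - <<'E'
from h import *
delta(*inbin(16,-.002),.1885,-.05)
E
```

```text
time: 18.0
tool_pos: [0.5875, 0.2194, 0.3062]
tool_rot: [-3.141, -0.001, -0.05]
contact_force: [0.3, -0.1, 0.8]
opening: 0.0156
grip_force: 10.0
time: 18.67
tool_pos: [0.636, 0.2377, 0.2073]
tool_rot: [3.139, 0.007, -0.05]
contact_force: [-0.5, -0.0, -0.6]
opening: 0.0156
grip_force: 10.0
time: 19.33
tool_pos: [0.6375, 0.2381, 0.1908]
tool_rot: [-3.142, -0.0, -0.05]
contact_force: [-0.9, 0.2, 0.0]
opening: 0.0157
grip_force: 10.0
t 19.33 tool dx -0.0001 dy 0.0000 dz 0.0023 rz -0.000 (translation after turn) pos [0.6375 0.2381 0.1908] rot [-3.142 -0.    -0.05 ] F [-0.9  0.2  0. ] op 0.0157 grip 10.0
```

```bash
echo '[{"d":[0,0,0.001]},{"d":[0,0,0.0006]},{},{}]' > rows.txt && python3 -m pendant rows.txt
echo '[{"d":[0,0,0.0005]},{},{}]' > rows.txt && python3 -m pendant rows.txt
echo '[{"d":[0,0,0.0005]},{},{}]' > rows.txt && python3 -m pendant rows.txt
```

```text
time: 19.67
tool_pos: [0.6374, 0.2381, 0.189]
tool_rot: [3.141, 0.0, -0.05]
contact_force: [-0.2, -0.1, -0.2]
opening: 0.0158
grip_force: 10.0
time: 19.92
tool_pos: [0.6375, 0.2381, 0.1886]
tool_rot: [-3.142, -0.0, -0.05]
contact_force: [-0.0, 0.2, -0.1]
opening: 0.0158
grip_force: 10.0
time: 20.17
tool_pos: [0.6375, 0.2381, 0.1885]
tool_rot: [-3.142, -0.001, -0.05]
contact_force: [-1.4, -0.5, 5.4]
opening: 0.0157
grip_force: 10.0
```

Touchdown. Releasing, rising, then on to cap_35.

```bash
echo '[{},{},{},{},{}]' > rows.txt && python3 -m pendant rows.txt 0.032
echo '[{"d":[0,0,-0.005]},{"d":[0,0,-0.015]},{"d":[0,0,-0.03]},{"d":[0,0,-0.04]},{"d":[0,0,-0.04]},{"d":[0,0,-0.03]},{}]' > rows.txt && python3 -m pendant rows.txt
python3 - <<'E'
from h import *
delta(.4508,.3119,.197,-.103)
E
```

```text
time: 20.58
tool_pos: [0.6374, 0.2381, 0.1876]
tool_rot: [3.141, 0.0, -0.05]
contact_force: [0.1, -0.6, 0.1]
opening: 0.0321
grip_force: 0.0
time: 21.17
tool_pos: [0.6383, 0.2384, 0.357]
tool_rot: [-3.138, -0.014, -0.05]
contact_force: [-0.1, -0.4, 2.0]
opening: 0.0318
grip_force: 0.0
t 21.17 tool dx -0.1941 dy -0.0538 dz 0.1600 rz 0.053 (translation after turn) pos [0.6383 0.2384 0.357 ] rot [-3.138 -0.014 -0.05 ] F [-0.1 -0.4  2. ] op 0.0318 grip 0.0
```

```bash
echo '[{"rot":[0,0,0.053]},{"d":[-0.0276,-0.0077,0]},{"d":[-0.0276,-0.0077,0]},{"d":[-0.0276,-0.0077,0]},{"d":[-0.0276,-0.0077,0]},{"d":[-0.0276,-0.0077,0]},{"d":[-0.0276,-0.0077,0]},{"d":[-0.0276,-0.0077,0]}]' > rows.txt && python3 -m pendant rows.txt 0.092
echo '[{},{},{}]' > rows.txt && python3 -m pendant rows.txt
python3 - <<'E'
from h import *
c=robot.read_camera("wrist");g=c["image"]
u,v=proj(c,[[.4508,.3119,.052]])[0];print(u,v)
x0,y0=int(u)-40,int(v)-40;sub=g[y0:y0+80,x0:x0+80]
m=(sub.min(2)>215).astype(np.uint8);m=cv2.morphologyEx(m,cv2.MORPH_CLOSE,np.ones((5,5)))
k,_,st,ce=cv2.connectedComponentsWithStats(m)
for i in range(1,k):
    if st[i,4]>20:p=ce[i]+[x0,y0];print(st[i],p,cast(c,p,.052).round(4))
delta(.4508,.3119,.197,-.103)
E
```

```text
time: 21.83
tool_pos: [0.4494, 0.3119, 0.3482]
tool_rot: [-3.141, -0.0, -0.103]
contact_force: [-0.3, 0.6, -0.8]
opening: 0.0813
grip_force: 0.0
time: 22.08
tool_pos: [0.4512, 0.3116, 0.3484]
tool_rot: [-3.141, -0.001, -0.103]
contact_force: [0.4, -0.0, -0.6]
opening: 0.0917
grip_force: 0.0
317.7082019382925 190.67975931387053
[ 26  25  31  31 728] [318.28296703 189.44230769] [[0.452  0.3112 0.052 ]]
t 22.13 tool dx -0.0008 dy -0.0004 dz 0.1512 rz -0.001 (translation after turn) pos [0.4516 0.3114 0.3482] rot [-3.141e+00 -1.000e-03 -1.040e-01] F [ 1.1 -0.5  0.7] op 0.0915 grip 0.0
```

```bash
echo '[{"d":[0,0,0.02]},{"d":[0,0,0.035]},{"d":[0,0,0.035]},{"d":[0,0,0.03]},{"d":[0,0,0.017]},{"d":[0,0,0.01]},{"d":[0,0,0.004]},{}]' > rows.txt && python3 -m pendant rows.txt
echo '[{},{},{},{},{},{},{},{}]' > rows.txt && python3 -m pendant rows.txt 0.025 18
echo '[{},{},{},{},{}]' > rows.txt && python3 -m pendant rows.txt 0.025 18
echo '[{"d":[0,0,-0.02]},{"d":[0,0,-0.04]},{"d":[0,0,-0.04]},{"d":[0,0,-0.03]},{"d":[0,0,-0.01]},{},{}]' > rows.txt && python3 -m pendant rows.txt
python3 - <<'E'
from h import *
delta(*inbin(35,0),.20,-.103)
E
```

```text
time: 22.8
tool_pos: [0.4515, 0.3113, 0.1965]
tool_rot: [3.141, 0.0, -0.104]
contact_force: [0.0, -0.6, -0.1]
opening: 0.0919
grip_force: 0.0
time: 23.47
tool_pos: [0.4508, 0.3116, 0.197]
tool_rot: [3.142, -0.0, -0.103]
contact_force: [0.6, -0.2, -0.5]
opening: 0.0431
grip_force: 0.0
time: 23.88
tool_pos: [0.4508, 0.3116, 0.197]
tool_rot: [3.141, 0.0, -0.103]
contact_force: [-0.4, -0.3, -0.4]
opening: 0.0343
grip_force: 18.0
time: 24.47
tool_pos: [0.4505, 0.3114, 0.3363]
tool_rot: [3.141, 0.001, -0.103]
contact_force: [0.2, 0.3, -1.2]
opening: 0.0345
grip_force: 18.0
t 24.47 tool dx 0.2540 dy 0.5191 dz 0.1363 rz -0.000 (translation after turn) pos [0.4505 0.3114 0.3363] rot [ 3.141e+00  1.000e-03 -1.030e-01] F [ 0.2  0.3 -1.2] op 0.0345 grip 18.0
```

```bash
echo '[{"d":[0.009,0.0184,0]},{"d":[0.0175,0.0357,0]},{"d":[0.0175,0.0357,0]},{"d":[0.0175,0.0357,0]},{"d":[0.0175,0.0357,0]},{"d":[0.0175,0.0357,0]},{"d":[0.0175,0.0357,0]},{"d":[0.0175,0.0357,0]}]' > rows.txt && python3 -m pendant rows.txt
echo '[{"d":[0.0175,0.0357,0]},{"d":[0.0175,0.0357,0]},{"d":[0.0175,0.0357,0]},{"d":[0.0175,0.0357,0]},{"d":[0.0175,0.0357,0]},{"d":[0.0175,0.0357,0]},{"d":[0.0175,0.036,0]},{}]' > rows.txt && python3 -m pendant rows.txt
echo '[{},{}]' > rows.txt && python3 -m pendant rows.txt
python3 - <<'E'
from h import *
delta(*inbin(35,0),.20,-.103)
E
```

```text
time: 25.13
tool_pos: [0.5538, 0.0293, 0.3341]
tool_rot: [3.141, 0.005, -0.103]
contact_force: [0.3, 0.6, -1.1]
opening: 0.0349
grip_force: 18.0
time: 25.8
tool_pos: [0.6503, -0.2373, 0.3322]
tool_rot: [3.14, 0.004, -0.109]
contact_force: [-0.7, -0.2, -1.0]
opening: 0.0348
grip_force: 18.0
time: 25.97
tool_pos: [0.6497, -0.23, 0.3339]
tool_rot: [-3.139, 0.005, -0.104]
contact_force: [0.5, 0.1, 0.2]
opening: 0.0344
grip_force: 18.0
t 25.97 tool dx 0.0002 dy 0.0010 dz 0.1339 rz -0.001 (translation after turn) pos [ 0.6497 -0.23    0.3339] rot [-3.139  0.005 -0.104] F [0.5 0.1 0.2] op 0.0344 grip 18.0
```

```bash
echo '[{"d":[0,0.0005,0.02]},{"d":[0,0,0.035]},{"d":[0,0,0.035]},{"d":[0,0,0.02]},{"d":[0,0,0.01]},{"d":[0,0,0.006]},{},{}]' > rows.txt && python3 -m pendant rows.txt
echo '[{},{},{}]' > rows.txt && python3 -m pendant rows.txt
```

```text
time: 26.63
tool_pos: [0.6505, -0.2304, 0.2124]
tool_rot: [3.141, -0.002, -0.102]
contact_force: [0.5, 0.1, -0.3]
opening: 0.0348
grip_force: 18.0
time: 26.88
tool_pos: [0.6502, -0.231, 0.2124]
tool_rot: [3.141, -0.002, -0.103]
contact_force: [-0.1, 0.3, -1.0]
opening: 0.035
grip_force: 18.0
```

```bash
echo '[{"d":[0,0,0.004]},{"d":[0,0,0.004]},{"d":[0,0,0.002]},{"d":[0,0,0.001]},{},{}]' > rows.txt && python3 -m pendant rows.txt
echo '[{"d":[0,0,0.0005]},{},{}]' > rows.txt && python3 -m pendant rows.txt
echo '[{"d":[0,0,0.0005]},{},{}]' > rows.txt && python3 -m pendant rows.txt
```

```text
time: 27.38
tool_pos: [0.6499, -0.2308, 0.2]
tool_rot: [-3.142, 0.001, -0.103]
contact_force: [-1.6, 1.1, 2.4]
opening: 0.0345
grip_force: 18.0
time: 27.63
tool_pos: [0.6498, -0.2308, 0.2]
tool_rot: [3.142, 0.0, -0.103]
contact_force: [-2.4, 1.3, 4.4]
opening: 0.0345
grip_force: 18.0
time: 27.88
tool_pos: [0.6498, -0.2308, 0.1999]
tool_rot: [3.141, 0.0, -0.103]
contact_force: [-5.2, 1.9, 8.9]
opening: 0.0345
grip_force: 18.0
```

Touchdown at 0.200. Releasing, rising and moving away for a final check.

```bash
echo '[{},{},{},{},{}]' > rows.txt && python3 -m pendant rows.txt 0.05
echo '[{"d":[0,0,-0.005]},{"d":[0,0,-0.015]},{"d":[0,0,-0.03]},{"d":[0,0,-0.04]},{"d":[0,0,-0.04]},{"d":[0,0,-0.04]},{}]' > rows.txt && python3 -m pendant rows.txt
echo '[{"d":[-0.03,0.01,0]},{"d":[-0.035,0.02,0]},{"d":[-0.035,0.02,0]},{"d":[-0.035,0.02,0]},{"d":[-0.035,0.02,0]},{"d":[-0.035,0.02,0]},{"d":[-0.035,0.02,0]},{"d":[-0.015,0.01,0]}]' > rows.txt && python3 -m pendant rows.txt
echo '[{},{},{}]' > rows.txt && python3 -m pendant rows.txt
python3 - <<'E'
from h import *
c=robot.read_camera("scene");t=robot.read_camera("top")
a=cv2.resize(c["image"][100:350,120:520],(800,500))[:,:,::-1]
cv2.imwrite("pics/end_s.png",a);cv2.imwrite("pics/end_t.png",t["image"][:,:,::-1])
E
```

```text
time: 28.3
tool_pos: [0.65, -0.2308, 0.1987]
tool_rot: [-3.142, 0.0, -0.103]
contact_force: [-0.7, 0.9, 0.1]
opening: 0.0499
grip_force: 0.0
time: 28.88
tool_pos: [0.6508, -0.2311, 0.3798]
tool_rot: [3.136, -0.016, -0.103]
contact_force: [1.1, -0.6, 1.6]
opening: 0.0502
grip_force: 0.0
time: 29.55
tool_pos: [0.3784, -0.3447, 0.3694]
tool_rot: [3.141, 0.001, -0.105]
contact_force: [1.2, -1.0, -0.6]
opening: 0.0498
grip_force: 0.0
time: 29.8
tool_pos: [0.3825, -0.3436, 0.3693]
tool_rot: [3.141, -0.001, -0.103]
contact_force: [-0.6, 0.5, -0.0]
opening: 0.05
grip_force: 0.0
```

View pics/end_s.png

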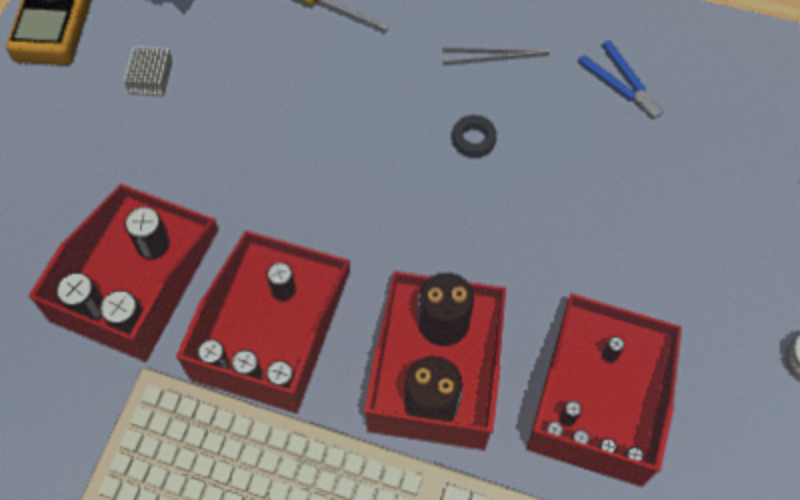

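View pics/end_t.png

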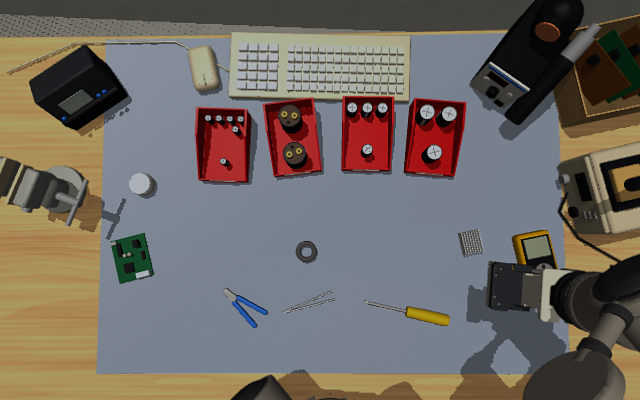

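Top view: all four caps stand upright in their own bins, at (223,161), (295,153), (367,149) and (434,152). The ring (306,251) and the heat sink (470,242) haven't moved, and the arm is clear of everything.

```bash
python3 -c "
from cell import robot
print(robot.hand_in())"
```

```text
the job is handed in; nothing more can be done
None
```

All four capacitors stand upright in the bins for their sizes, the heat sink and ferrite ring were not moved, and the job was handed in at about 30 s.

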